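Sweep the lens blocks into the return bay

TASK

With the gripper's fingers closed, sweep the three loose lens-edging blocks across the bench and in through the open side of the return bay, until all three stand wholly inside it. Slide them flat on the bench: do not pick up, tip over or flick them, and leave everything else on the bench where it is.

Things in the scene. Friction and masses are not known exactly. Their poses are not given: they have to be found in the camera images.
- block_a: lens-edging block, one of three alike and interchangeable: white plastic round foot 36 mm across and 12 mm tall with a narrower hub 18 mm across on top, 20 mm tall in all, about 25 g, loose, standing foot down on the bench; slides flat without tipping when the fingertips push it within 10 mm of the bench; origin: centre of its underside
- block_b: lens-edging block, one of three alike and interchangeable: white plastic round foot 36 mm across and 12 mm tall with a narrower hub 18 mm across on top, 20 mm tall in all, about 25 g, loose, standing foot down on the bench; slides flat without tipping when the fingertips push it within 10 mm of the bench; origin: centre of its underside
- block_c: lens-edging block, one of three alike and interchangeable: white plastic round foot 36 mm across and 12 mm tall with a narrower hub 18 mm across on top, 20 mm tall in all, about 25 g, loose, standing foot down on the bench; slides flat without tipping when the fingertips push it within 10 mm of the bench; origin: centre of its underside
- bay: return bay fixed to the bench: three straight aluminium walls, 6 mm thick and 22 mm tall, round a rectangle 150 mm wide (its x axis, inside) and 120 mm deep (its y axis, inside); the side that looks to its own -y (roughly to the robot's right) is fully open, with no sill; the floor is level with the bench and has a dark liner; origin: centre of the inner rectangle, on the bench; z up
- cleaner: small upright spray bottle of lens cleaner, 36 mm across, 72 mm tall, loose; origin: centre of its underside
- screw_jar: small upright amber jar of screws with a steel cap, 42 mm across, 45 mm tall, loose; origin: centre of its underside
- case: closed spectacle case lying on the bench, 160 mm long (its y axis), 62 mm wide, 42 mm tall, rounded, loose; origin: centre of its underside
- pliers: pliers lying flat on the bench, about 160 mm long along their x axis (jaws reach 56 mm to +x, handles 105 mm to -x), 60 mm wide, 13 mm tall, loose; origin: under the pivot
- pencil: red pencil stub lying along its x axis, 112 mm long, 8 mm thick, loose; origin: under its middle
- lens_blank: round uncut spectacle lens lying flat, 65 mm across, 10.5 mm thick, without a hub, loose; origin: centre of its underside
- screwdriver: small screwdriver lying along its x axis (blade to +x), 150 mm long, handle 26 mm thick, loose; origin: under its middle
Not all that is in view belongs to the job. What is shaped like the block_a but orange or turquoise is not meant.

How it is judged (in metres and radians):
At the end, for the whole second after the job is handed in: All three blocks are within the bay's three walls and wholly past its open side (to 2 mm), foot down flat on the bench (within 5 mm and 0.15 rad), and at rest (x of block_a in the frame of bay between -0.079 and 0.079 m and y of block_a in the frame of bay between -0.044 and 0.064 m and height (world z) of each of block_a, block_b, block_c below 0.005 m and angle between each of block_a, block_b, block_c's own z axis and vertical below 0.15 rad and linear speed of each of block_a, block_b, block_c below 0.02 m/s and x of block_b in the frame of bay between -0.079 and 0.079 m and y of block_b in the frame of bay between -0.044 and 0.064 m and x of block_c in the frame of bay between -0.079 and 0.079 m and y of block_c in the frame of bay between -0.044 and 0.064 m); the robot touches nothing.
It fails at once if a block is lifted more than 12 mm off the bench (height (world z) of any of block_a, block_b, block_c above 0.012 m).
It fails at once if a block is tipped by more than 0.6 rad (angle between any of block_a, block_b, block_c's own z axis and vertical above 0.6 rad).
It fails at once if a block is flicked (faster than 0.7 m/s) (linear speed of any of block_a, block_b, block_c above 0.7 m/s).
It fails at once if another thing on the bench is moved by more than 20 mm (distance of any of cleaner, screw_jar, case, pliers, pencil, lens_blank, screwdriver from where it was at the start of the episode above 0.02 m).
It fails at once if the bottle or the jar is tipped over (angle between any of cleaner, screw_jar's own z axis and vertical above 0.6 rad).
It also fails if it takes over 72 s, if anything falls off the work surface, if the arm or the gripper's body presses on something with over 40 N, if the wrist force passes 120 N, or if a joint passes its speed limit or range.

ROBOT

A 6-joint arm with a two-finger parallel gripper is mounted at the origin on the work surface. World frame = base frame: x ahead of the robot, y to its left, z up, the work surface at z = 0. Lengths are in mm, angles in rad, forces in N, time in s.
With the tool pointing down it reaches from about 375 to 900 mm from the base axis. Payload 3.1 kg.
Tool frame: the origin (TCP) lies at the very end of the fingers, on their centre line; the grasp point (between the pads) lies tcp_to_grasp behind it (tcp_to_grasp is the distance from the TCP to the grasp point, in mm); z points along the fingers, y is the direction in which the jaws open and shut (so a half turn about z gives the same grasp; the last joint's range is limited). The gripper opens to 87 mm and grips with 3 to 60 N. Pads are 19 mm wide; open, the fingers measure 117 mm over their backs; the gripper's body (75 mm by 190 mm) begins 51 mm behind the grasp point.
Start: joints at [1.024, 0.527, 1.433, -0, 1.181, -0.178], TCP at [224.686, 583.192, 222.548] pointing down, gripper open.
Joint ranges: [-3.08, 3.08], [-0.75, 2.2], [0.22, 2.44], [-1.43, 4.57], [0, 2.65], [-2.85, 2.85]. Speed limits (rad/s): [2.79, 2.79, 3.14, 3.14, 3.14, 3.14].

INTERFACE

Orientations are given as a unit quaternion [x, y, z, w].
In Python, from bench import observe, grab_frame, camera_info, sign_off, tcp_to_grasp gives the robot as it stands.
- The arm moves only by the tool step_arm, never from a script. Its argument "targets" is a list that holds one entry, the list of rows, each a list of 7 numbers: the shift along the tool's x, y, z in mm, then the turn, a rotation vector about the tool's x, y, z in degrees, then the finger opening in mm, from 0 to 87. A call has exactly 5 rows; each row is the pose to reach, as a shift and turn from the pose commanded when the call began, along the tool's axes at that moment; what a row does not reach only later rows make up. A row lasts 1/12 s, in which the tool goes at most 41.7 mm and 7.16 degrees, less where a joint would pass 70% of its speed; a pose out of reach is approached as far as the arm can. A call with a gripper value outside its range is refused whole. The fingers move at their own pace and stop on an object; "squeeze" is the grip in N (left out, the last holds). Time passes only in rows, so rows that repeat a pose let the fingers close, or fill a call up. It gives the time, the measured TCP pose, the force and the opening at its end, in the units of the state.
- observe(): the state, without advancing time (a new reading comes with each control period).
- grab_frame(name): name is "scene" or "top" or "wrist"; returns the picture (400x640x3 uint8, red, green, blue); there is no depth.
- camera_info(name): a dict with "intrinsics" (3x3 intrinsics, pixels), "xyz" and "rotation" of the camera in the world; the wrist camera has in their place "tool_from_camera" (4x4, takes a point from camera to tool coordinates, whose origin is the TCP and whose axes are the flange's). Camera axes: x right, y up, looking along -z (the intrinsics and any distortion apply to the point x, -y, -z); pixel columns grow to the right and rows downward; lengths in mm; the calibration is good to about 2 mm. A picture is of the moment at which its call begins: read the wrist's pose just before it. camera_info takes no time and is no camera call.
- sign_off(): hands the job in, once; it reports no verdict.
The state is a dict: "time_s": time; "qpos": joint angles; "joint_velocities": joint speeds; "effort": joint torques, N m; "tcp_pos": TCP position; "eef_rot": TCP orientation; "wrist_force": force on the tool from outside, world axes, zero at the start; "moment": the same for the moment, N m; "opening": finger opening in mm.
Only numpy, scipy, OpenCV 4.12 (cv2) and the standard library are available. Lean on these libraries where they do the work, as an engineer would, in place of code of your own. Each camera call takes 0.05 s, during which the arm holds its last target. There are 200 camera calls.

## Working session

There is one attempt and no reset: what is moved stays moved. The work goes in short steps, Python scripts to look and compute and a tool call to move; the robot and the scene stay as the last step left them, time stands still between calls to the robot, and variables do not carry over. Pictures are saved under pics/ and viewed, about 8 in all and at most 12, crops included, and the job is handed in when it is done.

Besides the shell and the picture viewer there is one more tool, called after "Call:" as name([rows], argument=value, ...), one row to a line, values as JSON. step_arm: Moves the arm, as the interface text tells. Its arguments: {"type":"object","properties":{"targets":{"type":"array"},"squeeze":{"type":"number"}},"required":["targets"]}

```bash
mkdir -p pics
python3 - <<'E'
from bench import *
import cv2
for n in("top","scene"):
    cv2.imwrite(f"pics/{n}0.png",grab_frame(n)[:,:,::-1]); print(n,camera_info(n))
print(observe(),tcp_to_grasp)
E
```

```text
top {'intrinsics': array([[512.23627644,   0.        , 328.88585203],
       [  0.        , 512.23627644, 201.72120513],
       [  0.        ,   0.        ,   1.        ]]), 'xyz': array([ 384.93638926,   -2.25942031, 1192.7589776 ]), 'rotation': array([-0.06116806,  0.05911205,  0.70837459, -0.70069228])}
scene {'intrinsics': array([[383.23211151,   0.        , 317.92465378],
       [  0.        , 383.23211151, 196.71473056],
       [  0.        ,   0.        ,   1.        ]]), 'xyz': array([ 976.63694523, -293.97119187,  661.15894608]), 'rotation': array([0.29349687, 0.15298594, 0.41123047, 0.84931996])}
{'time_s': 0.1, 'qpos': array([ 1.02445922e+00,  5.28379986e-01,  1.43376972e+00, -4.87147753e-05,
        1.18139545e+00, -1.78473318e-01]), 'joint_velocities': array([ 5.83277967e-05, -3.30807205e-03, -2.83489976e-03, -4.42701534e-04,
       -1.82201052e-03, -1.82824542e-04]), 'effort': array([-4.89859485e-04, -4.40979767e+01, -1.77148551e+01,  6.35044347e-02,
        5.34470938e-02, -6.27234976e-05]), 'tcp_pos': array([224.38672596, 582.62595016, 221.66673405]), 'eef_rot': array([ 1.82887349e-01,  9.83133391e-01, -9.20824549e-04, -3.25042280e-04]), 'wrist_force': array([-0.31606731,  0.15496349, -0.27817146]), 'moment': array([ 0.04756255, -0.0295925 ,  0.01531263]), 'opening': 86.92491050496471} 18.700000000000003
```

View pics/top0.png

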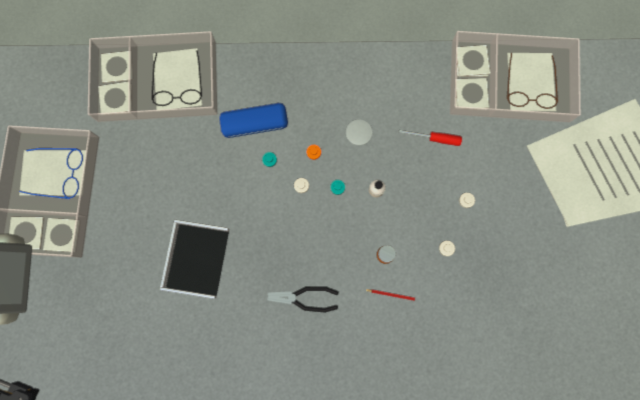

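View pics/scene0.png

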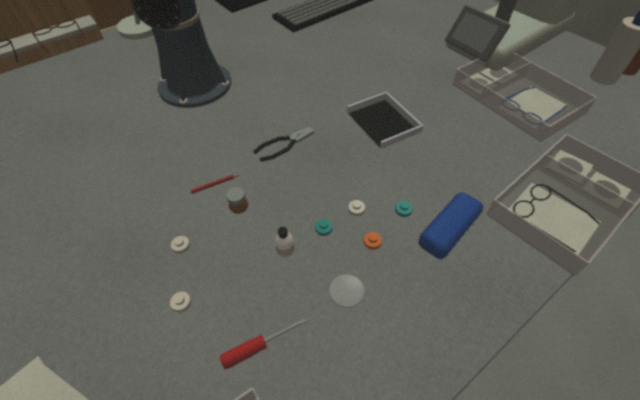

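The top view has blocks at about (301,185), (467,200) and (447,248). The bay is around (195,259), with its open side facing image-right. I'll enlarge it to get better pixel positions.

```bash
cat > h.py <<'E'
import numpy as np, cv2
from bench import *
from scipy.spatial.transform import Rotation as R
def ray(n,uv,z=0.):
    c=camera_info(n);K=c["intrinsics"];Rm=R.from_quat(c["rotation"]).as_matrix();o=c["xyz"]
    d=Rm@np.array([(uv[0]-K[0,2])/K[0,0],-(uv[1]-K[1,2])/K[1,1],-1.])
    return (o+d*(z-o[2])/d[2])[:2]
def proj(n,p):
    c=camera_info(n);K=c["intrinsics"];Rm=R.from_quat(c["rotation"]).as_matrix()
    q=Rm.T@(np.array(p,float)-c["xyz"]);return np.array([K[0,0]*q[0]/-q[2]+K[0,2],-K[1,1]*q[1]/-q[2]+K[1,2]])
def crop(img,x0,y0,w,h,s,name):
    cv2.imwrite(name,cv2.resize(img[y0:y0+h,x0:x0+w,::-1],None,fx=s,fy=s,interpolation=cv2.INTER_CUBIC))
E
python3 - <<'E'
from h import *
I=cv2.imread("pics/top0.png")[:,:,::-1]
crop(I,150,100,200,210,2.8,"pics/c1.png".replace("c1","l")); crop(I,330,100,160,210,2.8,"pics/r.png")
a=cv2.imread("pics/l.png");b=cv2.imread("pics/r.png")
cv2.imwrite("pics/c1.png",cv2.resize(I[95:310,155:485,::-1],None,fx=2.4,fy=2.4,interpolation=cv2.INTER_CUBIC))
for n,uv,z in [("a",(301,185),12),("b",(467,200),12),("c",(447,248),12),("orange",(314,152),12),("teal1",(270,159),12),("teal2",(338,187),12),("cleaner",(376,188),40),("jar",(386,254),45),("pencilL",(367,291),5),("pencilR",(414,299),5),("pljaw",(268,297),5),("plpiv",(295,297),8),("plh1",(337,292),8),("plh2",(337,308),8),("sd_tip",(401,131),8),("case",(254,120),40),("bayTL",(177,222),22),("bayTR",(228,229),22),("bayBR",(215,297),22),("bayBL",(162,290),22),("blank",(359,132),5)]: print(n,ray("top",uv,z).round())
# white block centroid, refined
hsv=cv2.cvtColor(np.ascontiguousarray(I),cv2.COLOR_RGB2HSV)
m=((hsv[...,2]>170)&(hsv[...,1]<70)).astype(np.uint8)
n,_,st,ce=cv2.connectedComponentsWithStats(m)
for i in range(1,n):
    if 30<st[i,4]<400 and 250<ce[i,0]<500 and 140<ce[i,1]<300: print(st[i],ce[i].round(1),ray("top",ce[i],13).round(1))
E
```

```text
a [629.  65.]
b [ 588. -323.]
c [ 477. -271.]
orange [708.  34.]
teal1 [692. 139.]
teal2 [623. -22.]
cleaner [ 614. -108.]
jar [ 462. -126.]
pencilL [381. -85.]
pencilR [ 362. -191.]
pljaw [370. 141.]
plpiv [370.  80.]
plh1 [380. -16.]
plh2 [344. -16.]
sd_tip [ 759. -175.]
case [780. 174.]
bayTL [543. 351.]
bayTR [525. 233.]
bayBR [372. 259.]
bayBL [389. 379.]
blank [759. -74.]
[294 178  15  15 180] [300.9 185. ] [628.5  65.4]
[370 182  14  14 101] [375.1 189.8] [ 615.1 -108.7]
[460 193  15  15 184] [467.  199.8] [ 588.9 -322.5]
[439 241  16  15 193] [446.7 248. ] [ 476.8 -269.7]
[269 293  25   9 134] [279.7 296.6] [370.9 113.9]
```

View pics/c1.png

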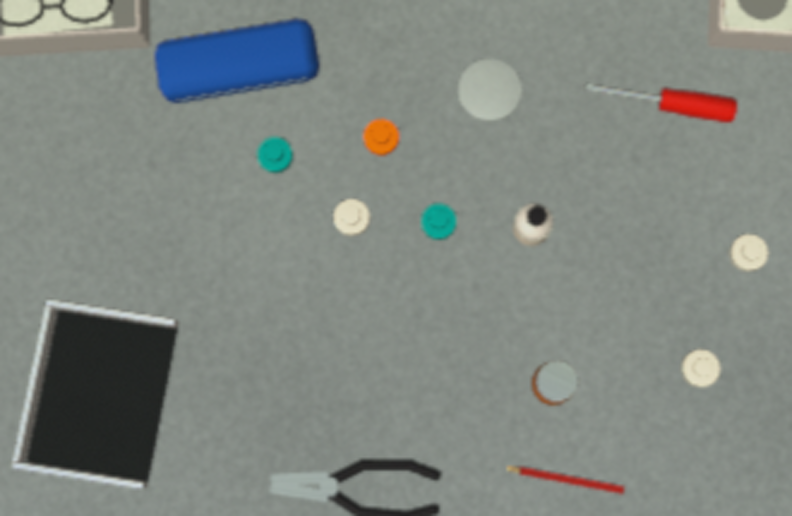

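All objects are located, in mm. The blocks are at a (629,65), b (589,-322) and c (477,-270). The bay centre is about (457,302), with its y axis at about 82°. The straight line from b to the bay passes between the jar and the cleaner. Next I'll plan block a.

```bash
cat >> h.py <<'E'
B0=np.array([457.,302.]);th=np.radians(81.7);BY=np.array([np.cos(th),np.sin(th)]);BX=np.array([BY[1],-BY[0]])
def bay(x,y): return B0+x*BX+y*BY
def tobay(p): d=np.asarray(p)[:2]-B0; return d@BX,d@BY
def behind(p,phi,g=0): return np.array(p)-(33+g)*np.array([np.cos(np.radians(phi)),np.sin(np.radians(phi))])
def frame(phi):
    c,s=np.cos(np.radians(phi)),np.sin(np.radians(phi)); return np.array([[-s,c,0],[c,s,0],[0,0,-1.]]) # columns: tool x,y,z
def state():
    o=observe(); m=R.from_quat(o["eef_rot"]).as_matrix(); phi=np.degrees(np.arctan2(m[1,1],m[0,1]))
    print("t",round(o["time_s"],2),"tcp",o["tcp_pos"].round(1),"phi",round(phi,1),"F",o["wrist_force"].round(1),"op",round(o["opening"],1)); return o["tcp_pos"],phi
def plan(wps):
    p,phi=state()
    for x,y,z,f in wps:
        d=frame(phi).T@(np.array([x,y,z])-p); print("->",np.round([x,y,z,f]),"d",d.round(1),"turn",round(phi-f,1)); p=np.array([x,y,z],float);phi=f
E
python3 - <<'E'
from h import *
a=np.array([629,65.]);e=bay(40,-85);f=np.degrees(np.arctan2(*(e-a)[::-1]));print(a,e,f,np.linalg.norm(e-a))
s=behind(a,f,22);q=behind(e,f);r=behind(e,81.7,12)
plan([(330,430,200,94),(450,270,170,120),(560,130,140,f),(*s,80,f),(*s,6,f),(*behind(a,f),6,f),(*q,6,f),(*behind(e,f,20),6,f),(*r,6,81.7),(*behind(bay(40,25),81.7),6,81.7)])
E
```

```text
[629.  65.] [484.31075448 212.11605989] 134.52350758290166 206.34464579220904
t 0.1 tcp [224.4 582.6 221.7] phi 68.9 F [-0.3  0.2 -0.3] op 86.9
-> [330 430 200  94] d [-153.4 -104.4   21.7] turn -25.1
-> [450 270 170 120] d [-108.5 -168.    30. ] turn -26
-> [560. 130. 140. 135.] d [ -25.3 -176.2   30. ] turn -14.5
-> [668.  26.  80. 135.] d [  -3.6 -149.7   60. ] turn 0.0
-> [668.  26.   6. 135.] d [ 0.  0. 74.] turn 0.0
-> [652.  41.   6. 135.] d [-0. 22.  0.] turn 0.0
-> [507. 189.   6. 135.] d [  0.  206.3   0. ] turn 0.0
-> [521. 174.   6. 135.] d [  0. -20.   0.] turn 0.0
-> [478. 168.   6.  82.] d [35.9 25.8  0. ] turn 52.8
-> [495. 288.   6.  82.] d [  0. 122.   0.] turn 0.0
```

Call:
step_arm([
  [[-30,-20,4,0,0,-5,0],[-61,-41,8,0,0,-10,0],[-92,-62,12,0,0,-15,0],[-122,-83,17,0,0,-20,0],[-153,-104,22,0,0,-25,0]],
], squeeze=10)

```text
time_s: 0.52
tcp_pos: [330.2, 429.6, 200.0]
eef_rot: [-0.037, 0.999, -0.0, -0.0]
wrist_force: [1.2, -0.2, -1.0]
opening: 61.2
```

Call:
step_arm([
  [[-22,-34,6,0,0,-5,0],[-43,-67,12,0,0,-10,0],[-65,-101,18,0,0,-15,0],[-87,-134,24,0,0,-21,0],[-108,-168,30,0,0,-26,0]],
])

```text
time_s: 0.93
tcp_pos: [450.1, 269.3, 170.1]
eef_rot: [-0.261, 0.965, 0.0, -0.0]
wrist_force: [0.5, -0.4, 0.2]
opening: 28.3
```

Call:
step_arm([
  [[-5,-35,6,0,0,-3,0],[-10,-70,12,0,0,-6,0],[-15,-106,18,0,0,-9,0],[-20,-141,24,0,0,-12,0],[-25,-176,30,0,0,-14.5,0]],
])

```text
time_s: 1.35
tcp_pos: [559.4, 129.2, 139.9]
eef_rot: [-0.379, 0.925, 0.0, -0.0]
wrist_force: [0.9, 0.6, 0.4]
opening: 1.4
```

Run:
```python
from h import *
a=np.array([629,65.]);f=134.5
plan([(*behind(a,f,12),80,f),(*behind(a,f,12),6,f)])
```

```text
t 1.35 tcp [559.4 129.2 139.9] phi 134.5 F [0.9 0.6 0.4] op 1.4
-> [661.  33.  80. 134.] d [  -4.6 -139.6   59.9] turn 0.0
-> [661.  33.   6. 134.] d [ 0.  0. 74.] turn 0.0
```

Call:
step_arm([
  [[-1,-28,12,0,0,0,0],[-2,-60,24,0,0,0,0],[-3,-95,38,0,0,0,0],[-4,-125,50,0,0,0,0],[-4.6,-139.6,60,0,0,0,0]],
])

```text
time_s: 1.77
tcp_pos: [662.5, 31.2, 79.3]
eef_rot: [-0.377, 0.926, -0.001, 0.001]
wrist_force: [0.6, -0.1, -0.1]
opening: 0.3
```

Run:
```python
from h import *
state(); W=grab_frame("wrist"); cv2.imwrite("pics/w1.png",W[:,:,::-1]); c=camera_info("wrist");print(c)
```

```text
t 1.77 tcp [662.5  31.2  79.3] phi 134.3 F [ 0.6 -0.1 -0.1] op 0.3
{'intrinsics': array([[311.90019169,   0.        , 314.02596856],
       [  0.        , 311.90019169, 200.70182083],
       [  0.        ,   0.        ,   1.        ]]), 'tool_from_camera': array([[-1.51242261e-04,  9.70878092e-01,  2.39574012e-01,
         6.47936862e+01],
       [ 9.99998952e-01, -1.98104354e-04,  1.43411748e-03,
        -5.96813485e-01],
       [ 1.43981390e-03,  2.39573978e-01, -9.70877045e-01,
        -1.63007755e+02],
       [ 0.00000000e+00,  0.00000000e+00,  0.00000000e+00,
         1.00000000e+00]])}
```

View pics/w1.png

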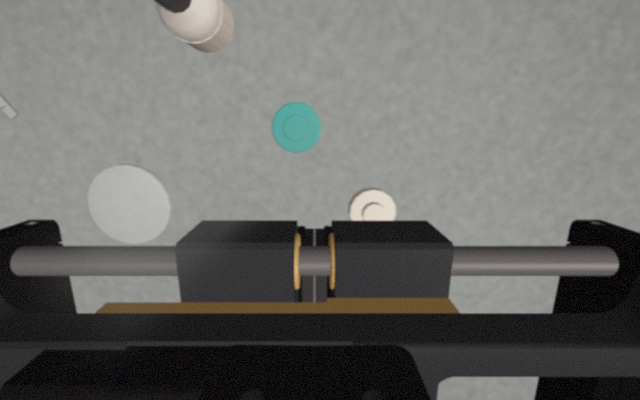

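The wrist view shows block a at about (373,209), partly hidden behind the closed fingers, with the turquoise decoy at (296,127). I'll check that against the top-view position.

```bash
cat >> h.py <<'E'
def wray(uv,z,o=None):
    o=o or observe();c=camera_info("wrist");K=c["intrinsics"];T=c["tool_from_camera"];M=R.from_quat(o["eef_rot"]).as_matrix()
    d=M@T[:3,:3]@np.array([(uv[0]-K[0,2])/K[0,0],-(uv[1]-K[1,2])/K[1,1],-1.]);p=o["tcp_pos"]+M@T[:3,3]
    return (p+d*(z-p[2])/d[2])[:2]
E
python3 - <<'E'
from h import *
print(wray((373,212),20),wray((373,209),12),wray((296,127),12),ray("top",(338,187),12))
plan([(*behind([629,65.],134.5,12),6,134.5)])
E
```

```text
[631.64297962  59.29673685] [630.57568666  60.27083725] [627.34901417 -23.24803165] [622.87810552 -21.68768203]
t 1.82 tcp [662.5  30.3  77.4] phi 134.2 F [ 3.2 -0.5 -1.4] op 0.7
-> [661.  33.   6. 134.] d [-0.4  3.2 71.4] turn -0.3
```

Call:
step_arm([
  [[0,-1,15,0,0,0,0],[0,-1,30,0,0,0,0],[0,-1,48,0,0,0,0],[0,-1,62,0,0,0,0],[0,-1,68,0,0,0,0]],
])

```text
time_s: 2.23
tcp_pos: [658.0, 34.8, 10.2]
eef_rot: [-0.378, 0.926, 0.001, -0.002]
wrist_force: [0.1, 0.5, -0.3]
opening: 0.7
```

Run:
```python
from h import *
plan([(*behind([630,63.],134.5,12),6,134.5)])
```

```text
t 2.23 tcp [658.   34.8  10.2] phi 134.5 F [ 0.1  0.5 -0.3] op 0.7
-> [662.  31.   6. 134.] d [ 0.2 -5.3  4.2] turn -0.0
```

Call:
step_arm([
  [[0,2,4,0,0,0,0],[0,8,4,0,0,0,0],[0,18,4,0,0,0,0],[0,29,4,0,0,0,0],[0,41,4,0,0,0,0]],
])

```text
time_s: 2.65
tcp_pos: [631.3, 63.9, 9.5]
eef_rot: [-0.378, 0.926, -0.0, 0.001]
wrist_force: [0.0, -0.0, -1.0]
opening: 0.5
```

Run:
```python
from h import *
state();
```

```text
t 2.65 tcp [631.3  63.9   9.5] phi 134.4 F [ 0. -0. -1.] op 0.5
```

Call:
step_arm([
  [[0,12,1,0,0,0,0],[0,24,2,0,0,0,0],[0,36,2.5,0,0,0,0],[0,48,2.5,0,0,0,0],[0,60,2.5,0,0,0,0]],
])

```text
time_s: 3.07
tcp_pos: [588.9, 106.8, 6.1]
eef_rot: [-0.378, 0.926, -0.0, 0.0]
wrist_force: [-0.0, -0.4, 1.2]
opening: 0.8
```

Call:
step_arm([
  [[0,12,0,0,0,0,0],[0,24,0,0,0,0,0],[0,36,0,0,0,0,0],[0,48,0,0,0,0,0],[0,60,0,0,0,0,0]],
])

```text
time_s: 3.48
tcp_pos: [547.0, 149.5, 6.1]
eef_rot: [-0.378, 0.926, -0.0, 0.0]
wrist_force: [-1.0, 0.4, -0.1]
opening: 0.4
```

Call:
step_arm([
  [[0,12,0,0,0,0,0],[0,24,0,0,0,0,0],[0,34,0,0,0,0,0],[0,43,0,0,0,0,0],[0,50,0,0,0,0,0]],
])

```text
time_s: 3.9
tcp_pos: [511.9, 185.2, 6.0]
eef_rot: [-0.378, 0.926, 0.0, -0.0]
wrist_force: [1.0, -0.6, -0.1]
opening: 0.5
```

Run:
```python
from h import *
state(); W=grab_frame("wrist"); T=grab_frame("top")
crop(T,150,150,270,170,1.5,"pics/t.png"); t=cv2.imread("pics/t.png"); w=W[:300,:,::-1]
o=np.zeros((570,640,3),np.uint8); o[:300]=w; o[305:305+255,:405]=t; cv2.imwrite("pics/m1.png",o)
```

```text
t 3.9 tcp [511.9 185.2   6. ] phi 134.5 F [ 1.  -0.6 -0.1] op 0.5
```

View pics/m1.png

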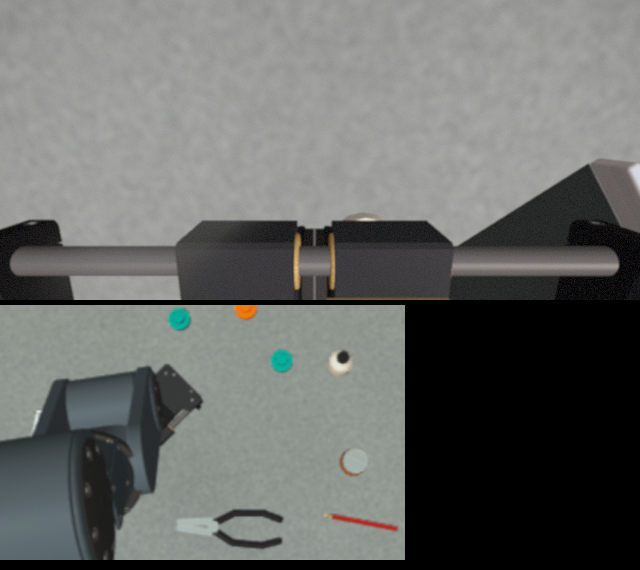

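The wrist view still shows block a's rim at about (362,213), just ahead of the fingers. The arm covers the bay in the top view.

Run:
```python
from h import *
p,phi=state(); w=wray((362,213),12); d=frame(phi).T@(np.r_[w,12]-p); print("rim in tool",d)
A=p[:2]+frame(phi)[:2,:2]@np.array([d[0]-18,d[1]]); print("disc",A,tobay(A))
A=A if 0 else A
g=bay(tobay(A)[0],25)
plan([(*behind(A,phi,20),6,phi),(*behind(A,81.7,14),6,81.7),(*behind(g,81.7),6,81.7),(*behind(g,81.7,60),6,81.7),(*behind(g,81.7,100),120,81.7)])
```

```text
t 4.0 tcp [511.4 185.2   6. ] phi 134.5 F [-0.8 -0.1  0.3] op 0.5
rim in tool [19.42323709 24.27725132 -6.04918929]
disc [493.40321828 201.4834942 ] (np.float64(50.53210420933773), np.float64(-94.20864442539504))
t 4.0 tcp [511.4 185.2   6. ] phi 134.5 F [-0.8 -0.1  0.3] op 0.5
-> [531. 164.   6. 134.] d [  1.4 -28.7  -0. ] turn 0.0
-> [487. 155.   6.  82.] d [37.4 24.6  0. ] turn 52.8
-> [506. 287.   6.  82.] d [  0.  133.2   0. ] turn 0.0
-> [497. 227.   6.  82.] d [ -0. -60.   0.] turn 0.0
-> [491. 188. 120.  82.] d [   0.  -40. -114.] turn 0.0
```

```bash
sed -i 's/(33+g)/(25+g)/' h.py
python3 - <<'E'
from h import *
A=np.array([493.4,201.5]);g=bay(42,25);f=np.degrees(np.arctan2(*(g-A)[::-1]));print(f)
plan([(*behind(A,134.5,18),6,134.5),(*behind(A,f,16),6,f),(*behind(g,f),6,f),(*behind(g,f,60),6,f),(*behind(g,f,60),120,f)])
E
```

```text
85.7917227543426
t 4.0 tcp [511.4 185.2   6. ] phi 134.5 F [-0.8 -0.1  0.3] op 0.5
-> [524. 171.   6. 134.] d [  1.4 -18.7  -0. ] turn -0.0
-> [490. 161.   6.  86.] d [30.8 15.9  0. ] turn 48.7
-> [500. 296.   6.  86.] d [ -0.  135.5   0. ] turn 0.0
-> [496. 236.   6.  86.] d [  0. -60.   0.] turn 0.0
-> [496. 236. 120.  86.] d [   0.    0. -114.] turn 0.0
```

Call:
step_arm([
  [[0,-6,0,0,0,0,0],[0,-12,0,0,0,0,0],[1.4,-18.7,0,0,0,0,0],[1.4,-18.7,0,0,0,0,0],[1.4,-18.7,0,0,0,0,0]],
])

```text
time_s: 4.42
tcp_pos: [525.8, 169.0, 6.0]
eef_rot: [-0.377, 0.926, -0.0, 0.0]
wrist_force: [0.2, -0.4, -0.4]
opening: 0.5
```

Call:
step_arm([
  [[6,3,0,0,0,7,0],[12,6,0,0,0,14,0],[18,9,0,0,0,21,0],[24.5,12.5,0,0,0,28,0],[30.8,15.9,0,0,0,35,0]],
])

```text
time_s: 4.83
tcp_pos: [491.4, 159.5, 6.0]
eef_rot: [-0.079, 0.997, 0.0, -0.0]
wrist_force: [-0.3, 0.1, 1.6]
opening: 0.4
```

Call:
step_arm([
  [[0,0,0,0,0,6,0],[0,0,0,0,0,12,0],[0,0,0,0,0,13.7,0],[0,0,0,0,0,13.7,0],[0,0,0,0,0,13.7,0]],
])

```text
time_s: 5.25
tcp_pos: [491.7, 159.7, 6.0]
eef_rot: [0.037, 0.999, -0.0, -0.0]
wrist_force: [0.2, -0.2, -0.5]
opening: 0.3
```

Run:
```python
from h import *
A=np.array([493.4,201.5]);g=bay(42,25);f=85.8
plan([(*behind(g,f),6,f),])
W=grab_frame("wrist"); cv2.imwrite("pics/w2.png",W[:300,:,::-1])
```

```text
t 5.25 tcp [491.7 159.7   6. ] phi 85.8 F [ 0.2 -0.2 -0.5] op 0.3
-> [500. 296.   6.  86.] d [  1.5 136.3   0. ] turn -0.0
```

View pics/w2.png

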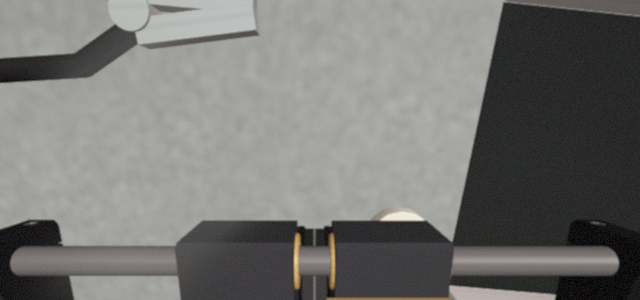

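The rim is at about (400,208), and the bay mouth edge runs from (504,5) to (455,235) with the pliers clear of it. Checking the lateral offset:

Run:
```python
from h import *
p,phi=state(); w=wray((400,208),12); d=frame(phi).T@(np.r_[w,12]-p); print(d)
A=p[:2]+frame(phi)[:2,:2]@np.array([d[0]-18,d[1]]); print(A,tobay(A))
for uv,z in [((504,5),0),((455,235),0),((448,288),22)]: q=wray(uv,z); print(q,tobay(q))
```

```text
t 5.3 tcp [491.7 159.7   6. ] phi 85.8 F [-0.6 -0.7  0. ] op 0.2
[21.58802289 44.5064144  -5.95001972]
[491.43906717 204.36826983] (np.float64(48.17209077830344), np.float64(-91.63762193309277))
[378.89039598 259.72744688] (np.float64(-71.18916237724538), np.float64(-53.10538717915684))
[495.41615946 240.18922449] (np.float64(46.93654923156623), np.float64(-55.61774557126658))
[515.74320077 227.68829711] (np.float64(68.85526721153208), np.float64(-65.05340114016607))
```

Call:
step_arm([
  [[3,6,0,0,0,0,0],[3,14,0,0,0,0,0],[3,24,0,0,0,0,0],[3,36,0,0,0,0,0],[3,48,0,0,0,0,0]],
])

```text
time_s: 5.72
tcp_pos: [492.5, 209.4, 6.1]
eef_rot: [0.037, 0.999, 0.0, 0.0]
wrist_force: [0.5, 0.3, -0.9]
opening: 0.7
```

Call:
step_arm([
  [[0,12,0,0,0,0,0],[0,24,0,0,0,0,0],[0,36,0,0,0,0,0],[0,48,0,0,0,0,0],[0,59,0,0,0,0,0]],
])

```text
time_s: 6.13
tcp_pos: [496.7, 268.3, 6.1]
eef_rot: [0.037, 0.999, 0.0, 0.0]
wrist_force: [0.6, 0.0, 0.6]
opening: 0.7
```

Call:
step_arm([
  [[0,10,0,0,0,0,0],[0,18,0,0,0,0,0],[0,25,0,0,0,0,0],[0,30,0,0,0,0,0],[0,32,0,0,0,0,0]],
])

```text
time_s: 6.55
tcp_pos: [499.2, 299.4, 6.0]
eef_rot: [0.037, 0.999, 0.0, 0.0]
wrist_force: [0.1, -0.2, -0.4]
opening: 0.6
```

Call:
step_arm([
  [[0,-8,0,0,0,0,0],[0,-18,-20,0,0,0,0],[0,-30,-50,0,0,0,0],[0,-45,-80,0,0,0,0],[0,-70,-114,0,0,0,0]],
])

```text
time_s: 6.97
tcp_pos: [493.1, 228.4, 119.9]
eef_rot: [0.037, 0.999, -0.0, -0.001]
wrist_force: [0.4, -1.2, 0.3]
opening: 0.2
```

Run:
```python
from h import *
b=np.array([589,-322.]);g=bay(-15,28);f=np.degrees(np.arctan2(*(g-b)[::-1]));print(f,np.linalg.norm(g-b))
s=behind(b,f,18)
plan([(520,40,140,f),(580,-180,140,f),(*s,90,f),(*s,6,f)])
I=grab_frame("wrist");cv2.imwrite("pics/w3.png",I[:,:,::-1])
hsv=cv2.cvtColor(I,cv2.COLOR_RGB2HSV);n,_,st,ce=cv2.connectedComponentsWithStats(((hsv[...,2]>150)&(hsv[...,1]<80)).astype(np.uint8))
for i in range(1,n):
    if 200<st[i,4]<4000: q=wray(ce[i],13);print(st[i],ce[i].round(),q.round(),np.round(tobay(q)))
```

```text
102.3195512075554 669.2837801283385
t 6.97 tcp [493.1 228.4 119.9] phi 85.8 F [ 0.4 -1.2  0.3] op 0.2
-> [520.  40. 140. 102.] d [ -40.7 -185.9  -20.1] turn -16.6
-> [ 580. -180.  140.  102.] d [ -11.7 -227.7    0. ] turn 0.0
-> [ 598. -364.   90.  102.] d [  21.5 -183.7   50. ] turn 0.0
-> [ 598. -364.    6.  102.] d [ 0.  0. 84.] turn 0.0
[ 403  180   42   41 1348] [423. 200.] [507. 323.] [47. 28.]
[ 453  257  165    7 1117] [536. 260.] [575. 432.] [ 98. 145.]
[  71  276  110   37 3113] [123. 290.] [577.  29.] [ 159. -253.]
[ 448  276  111   37 3838] [503. 294.] [609. 402.] [135. 121.]
[ 437  377  101   23 2197] [487. 388.] [722. 394.] [249. 129.]
```

Block a is inside the bay at (47,28) in the bay frame. Next is block b.

Call:
step_arm([
  [[-8,-30,-10,0,0,-4,0],[-16,-70,-20,0,0,-8,0],[-24,-110,-20,0,0,-12,0],[-32,-148,-20,0,0,-16.5,0],[-41,-186,-20,0,0,-16.5,0]],
])

```text
time_s: 7.43
tcp_pos: [520.1, 38.1, 139.8]
eef_rot: [-0.107, 0.994, -0.0, -0.0]
wrist_force: [0.9, 0.4, -1.1]
opening: 0.4
```

Call:
step_arm([
  [[0,-32,0,0,0,0,0],[0,-64,0,0,0,0,0],[0,-96,0,0,0,0,0],[0,-128,0,0,0,0,0],[0,-160,0,0,0,0,0]],
])

```text
time_s: 7.85
tcp_pos: [553.9, -118.1, 139.4]
eef_rot: [-0.106, 0.994, 0.0, -0.0]
wrist_force: [1.0, 0.6, -0.2]
opening: 0.5
```

Call:
step_arm([
  [[2,-32,0,0,0,0,0],[4,-64,0,0,0,0,0],[6,-96,0,0,0,0,0],[8,-128,0,0,0,0,0],[10,-160,0,0,0,0,0]],
])

```text
time_s: 8.27
tcp_pos: [577.7, -276.4, 139.2]
eef_rot: [-0.106, 0.994, 0.0, -0.001]
wrist_force: [0.7, 0.2, -1.6]
opening: 0.3
```

Call:
step_arm([
  [[0,-30,10,0,0,0,0],[0,-58,20,0,0,0,0],[0,-80,30,0,0,0,0],[0,-91,40,0,0,0,0],[0,-91,50,0,0,0,0]],
])

```text
time_s: 8.68
tcp_pos: [597.6, -366.5, 88.6]
eef_rot: [-0.105, 0.994, -0.001, 0.0]
wrist_force: [0.5, 0.0, -0.4]
opening: 0.4
```

```bash
cat >> h.py <<'E'
def blobs(name=None):
    o=observe();I=grab_frame("wrist")
    if name: cv2.imwrite(name,I[:,:,::-1])
    hsv=cv2.cvtColor(I,cv2.COLOR_RGB2HSV);n,_,st,ce=cv2.connectedComponentsWithStats(((hsv[...,2]>150)&(hsv[...,1]<80)).astype(np.uint8))
    for i in range(1,n):
        if 100<st[i,4]<4000 and st[i,1]<240:
            M=R.from_quat(o["eef_rot"]).as_matrix();q=wray(ce[i],13,o);r=wray((ce[i][0],st[i,1]),12,o)
            t=lambda q:(M.T@(np.r_[q,12]-o["tcp_pos"]))[:2].round(1)
            print(st[i],"centre",q.round(),"tool",t(q),"bay",np.round(tobay(q)),"rim tool",t(r))
E
python3 - <<'E'
from h import *
state();blobs("pics/w4.png")
E
```

```text
t 8.68 tcp [ 597.6 -366.5   88.6] phi 102.0 F [ 0.5  0.  -0.4] op 0.4
[ 453   53   51   53 2001] centre [ 480. -272.] tool [ 95.4 116.9] bay [ 106. -565.] rim tool [112.9 115.2]
[247  99  35  18 182] centre [ 533. -420.] tool [ 74.8 -39. ] bay [ 179. -704.] rim tool [ 81.9 -38.8]
[182 115  22  22 140] centre [ 556. -468.] tool [ 62.  -90.6] bay [ 209. -748.] rim tool [ 70.6 -90.2]
[252 116  17  21 135] centre [ 545. -420.] tool [ 62.4 -40.9] bay [ 191. -701.] rim tool [ 69.9 -40.7]
[230 137  28  34 254] centre [ 569. -428.] tool [ 40.8 -54. ] bay [ 216. -706.] rim tool [ 54.6 -53.5]
[ 332  141   66   80 2092] centre [ 576. -328.] tool [13.  42.4] bay [ 209. -606.] rim tool [51.7 40.9]
[ 276  143   78   84 1763] centre [ 587. -365.] tool [10.4  4.2] bay [ 224. -641.] rim tool [50.2  4. ]
[180 152  20  17 131] centre [ 581. -468.] tool [ 37.7 -96.1] bay [ 234. -744.] rim tool [ 43.4 -95.9]
[266 175  39  40 470] centre [ 591. -392.] tool [ 11.5 -24. ] bay [ 233. -668.] rim tool [ 25.7 -23.8]
[174 181  20  19 120] centre [ 606. -471.] tool [  13.4 -103.5] bay [ 259. -743.] rim tool [  21.  -103.1]
[470 186  19  20 125] centre [ 560. -242.] tool [ 10.4 129.5] bay [ 181. -523.] rim tool [ 17.1 129.1]
[411 197  34  26 251] centre [ 582. -280.] tool [-2.3 88.2] bay [ 207. -558.] rim tool [ 8.3 87.7]
```

View pics/w4.png

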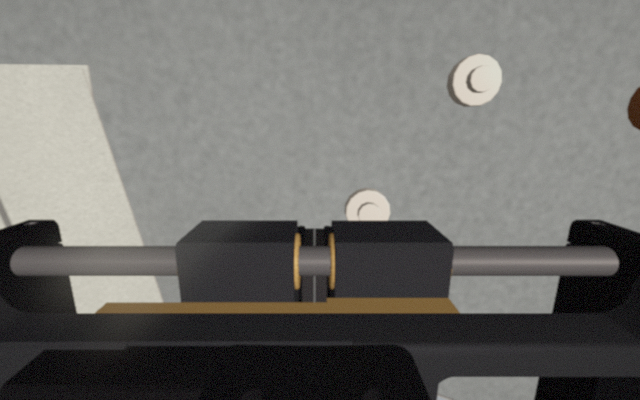

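The wrist view has block b with its foot spanning columns 345–390 and its upper rim at row 190. Block c is at (476,81).

```bash
sed -i 's/>150)/>185)/' h.py
python3 - <<'E'
from h import *
p,phi=state(); w=wray((368,190),12); d=frame(phi).T@(np.r_[w,12]-p); print(d)
A=p[:2]+frame(phi)[:2,:2]@np.array([d[0]-18,d[1]]); print("b",A,"c",wray((476,81),12))
g=bay(-15,28);f=np.degrees(np.arctan2(*(g-A)[::-1]));print(f,np.linalg.norm(g-A))
plan([(*behind(A,f,16),6,f),(*behind(g,f),6,f)])
E
```

```text
t 8.73 tcp [ 596. -363.   86.] phi 102.1 F [-0.4  0.4 -2.2] op 0.4
[14.58088408 41.57414866 73.984089  ]
b [ 590.60525511 -321.61204507] c [ 479.54100431 -269.53948242]
102.46090244746016 669.2492986174924
t 8.73 tcp [ 596. -363.   86.] phi 102.1 F [-0.4  0.4 -2.2] op 0.4
-> [ 599. -362.    6.  102.] d [-3.7  0.6 80. ] turn -0.4
-> [452. 307.   6. 102.] d [  0.  685.2   0. ] turn 0.0
```

Call:
step_arm([
  [[-1,0,18,0,0,0,0],[-2,0,38,0,0,0,0],[-3,0,58,0,0,0,0],[-3,0,76,0,0,0,0],[-3,0,84,0,0,0,0]],
])

```text
time_s: 9.15
tcp_pos: [599.1, -358.8, 2.8]
eef_rot: [-0.107, 0.994, 0.003, -0.002]
wrist_force: [0.1, -0.1, -0.4]
opening: 0.7
```

Call:
step_arm([
  [[0,4,0,0,0,0,0],[0,12,0,0,0,0,0],[0,22,0,0,0,0,0],[0,33,0,0,0,0,0],[0,45,0,0,0,0,0]],
])

```text
time_s: 9.57
tcp_pos: [591.9, -317.6, 7.0]
eef_rot: [-0.107, 0.994, -0.001, 0.001]
wrist_force: [0.8, 0.3, -0.1]
opening: 0.4
```

Call:
step_arm([
  [[0,13,0,0,0,0,0],[0,26,0,0,0,0,0],[0,39,0,0,0,0,0],[0,52,0,0,0,0,0],[0,65,0,0,0,0,0]],
])

```text
time_s: 9.98
tcp_pos: [577.6, -253.6, 5.7]
eef_rot: [-0.107, 0.994, 0.0, 0.0]
wrist_force: [0.2, -0.0, 0.5]
opening: 0.6
```

Run:
```python
from h import *
state();blobs("pics/w5.png")
```

```text
t 9.98 tcp [ 577.6 -253.6    5.7] phi 102.2 F [ 0.2 -0.   0.5] op 0.6
[351 215  31   5 110] centre [ 555. -231.] tool [16.9 26.9] bay [ 174. -513.] rim tool [18.  27.1]
```

The block is centred on the pusher, so I'll continue.

Call:
step_arm([
  [[0,13,0,0,0,0,0],[0,26,0,0,0,0,0],[0,39,0,0,0,0,0],[0,52,0,0,0,0,0],[0,65,0,0,0,0,0]],
])

```text
time_s: 10.45
tcp_pos: [563.7, -190.2, 5.6]
eef_rot: [-0.106, 0.994, 0.0, -0.0]
wrist_force: [0.4, -0.0, -0.9]
opening: 0.4
```

Call:
step_arm([
  [[0,13,0,0,0,0,0],[0,26,0,0,0,0,0],[0,39,0,0,0,0,0],[0,52,0,0,0,0,0],[0,65,0,0,0,0,0]],
])

```text
time_s: 10.87
tcp_pos: [550.0, -126.7, 5.6]
eef_rot: [-0.107, 0.994, 0.0, 0.0]
wrist_force: [0.4, -0.1, -0.4]
opening: 0.3
```

Call:
step_arm([
  [[0,13,0,0,0,0,0],[0,26,0,0,0,0,0],[0,39,0,0,0,0,0],[0,52,0,0,0,0,0],[0,65,0,0,0,0,0]],
])

```text
time_s: 11.28
tcp_pos: [536.3, -63.2, 5.6]
eef_rot: [-0.107, 0.994, -0.0, 0.0]
wrist_force: [0.1, -1.0, -0.9]
opening: 0.8
```

Call:
step_arm([
  [[0,13,0,0,0,0,0],[0,26,0,0,0,0,0],[0,39,0,0,0,0,0],[0,52,0,0,0,0,0],[0,65,0,0,0,0,0]],
])

```text
time_s: 11.7
tcp_pos: [522.5, 0.3, 5.6]
eef_rot: [-0.106, 0.994, -0.0, 0.0]
wrist_force: [0.2, 0.7, 0.1]
opening: 0.7
```

Run:
```python
from h import *
state();blobs("pics/w6.png")
g=bay(-15,28);plan([(*behind(g,102),6,102)])
```

```text
t 11.7 tcp [5.225e+02 3.000e-01 5.600e+00] phi 102.2 F [0.2 0.7 0.1] op 0.7
[350 215  33   5 119] centre [500.  23.] tool [17. 27.] bay [  83. -270.] rim tool [18.  27.1]
t 11.75 tcp [521.    2.5   5.5] phi 102.3 F [-0.7  1.6  0.8] op 0.2
-> [451. 307.   6. 102.] d [  3.  312.8  -0.5] turn 0.3
```

Call:
step_arm([
  [[0,13,0,0,0,0,0],[0,26,0,0,0,0,0],[0,39,0,0,0,0,0],[0,52,0,0,0,0,0],[0,65,0,0,0,0,0]],
])

```text
time_s: 12.17
tcp_pos: [508.7, 63.9, 5.7]
eef_rot: [-0.107, 0.994, -0.0, 0.0]
wrist_force: [-0.6, -0.2, -0.1]
opening: 0.0
```

Call:
step_arm([
  [[0,13,0,0,0,0,0],[0,26,0,0,0,0,0],[0,39,0,0,0,0,0],[0,52,0,0,0,0,0],[0,65,0,0,0,0,0]],
])

```text
time_s: 12.58
tcp_pos: [494.9, 127.5, 5.6]
eef_rot: [-0.107, 0.994, -0.0, -0.0]
wrist_force: [0.7, 0.2, -0.0]
opening: 0.6
```

Call:
step_arm([
  [[0,13,0,0,0,0,0],[0,26,0,0,0,0,0],[0,39,0,0,0,0,0],[0,52,0,0,0,0,0],[0,65,0,0,0,0,0]],
])

```text
time_s: 13.0
tcp_pos: [480.9, 191.0, 5.6]
eef_rot: [-0.107, 0.994, -0.0, -0.0]
wrist_force: [0.2, -0.3, -0.2]
opening: 0.5
```

Call:
step_arm([
  [[0,13,0,0,0,0,0],[0,26,0,0,0,0,0],[0,39,0,0,0,0,0],[0,52,0,0,0,0,0],[0,65,0,0,0,0,0]],
])

```text
time_s: 13.42
tcp_pos: [467.0, 254.4, 5.6]
eef_rot: [-0.107, 0.994, -0.0, -0.0]
wrist_force: [0.6, -0.3, 0.1]
opening: 0.3
```

Call:
step_arm([
  [[0,13,0,0,0,0,0],[0,25,0,0,0,0,0],[0,35,0,0,0,0,0],[0,43,0,0,0,0,0],[0,47,0,0,0,0,0]],
])

```text
time_s: 13.83
tcp_pos: [457.4, 300.3, 5.6]
eef_rot: [-0.107, 0.994, 0.0, 0.0]
wrist_force: [-0.6, -0.3, -0.3]
opening: 0.2
```

Run:
```python
from h import *
p,phi=state();blobs("pics/w7.png");print(tobay(p))
```

```text
t 13.83 tcp [457.4 300.3   5.6] phi 102.3 F [-0.6 -0.3 -0.3] op 0.2
[  0   0   7  29 185] centre [378. 140.] tool [ 112.1 -140.1] bay [ -55. -172.] rim tool [ 118.1 -139.6]
[394   4  16  16 138] centre [338. 314.] tool [113.4  38.6] bay [-119.   -5.] rim tool [116.4  38.7]
[262  20  26  20 136] centre [358. 259.] tool [105.6 -18.8] bay [-92. -56.] rim tool [110.  -18.8]
[322  21  12  20 108] centre [354. 283.] tool [104.9   5.3] bay [-99. -33.] rim tool [109.5   5.3]
[177  30  44  45 524] centre [374. 229.] tool [ 96.6 -52. ] bay [-71. -84.] rim tool [105.9 -51.5]
[330  40  19  11 116] centre [358. 290.] tool [99.3 10.9] bay [-96. -26.] rim tool [101.7  10.9]
[247  51  18  14 129] centre [371. 253.] tool [ 94.4 -27.9] bay [-78. -61.] rim tool [ 97.1 -28. ]
[478  52  24  35 354] centre [353. 360.] tool [89.4 80.7] bay [-111.   42.] rim tool [96.6 80.3]
[ 170   54   98  141 2757] centre [404. 242.] tool [ 64.5 -45.6] bay [-44. -67.] rim tool [ 95.8 -43.6]
[332  59  49  28 583] centre [368. 301.] tool [86.9 19.8] bay [-88. -14.] rim tool [93.6 19.8]
[165  60  34  29 326] centre [386. 22
[... 911 characters left out ...]
3.6] bay [-97. 104.] rim tool [ 60.9 133.1]
[126 147  20  31 152] centre [432. 203.] tool [ 45.7 -89.7] bay [ -11. -102.] rim tool [ 53.2 -89.3]
[510 169  38  43 456] centre [403. 399.] tool [ 32.  107.5] bay [-67.  88.] rim tool [ 42.2 106.5]
[202 172  17  17 145] centre [432. 241.] tool [ 37.2 -52.9] bay [-16. -64.] rim tool [ 40.7 -53. ]
[563 179  17  21 143] centre [397. 420.] tool [ 33.3 129.8] bay [-76. 108.] rim tool [ 37.1 129.9]
[531 195  21  20 144] centre [410. 410.] tool [ 23.5 117. ] bay [-63. 100.] rim tool [ 28.8 116.8]
[349 212  37   9 220] centre [435. 323.] tool [17.3 27.4] bay [-25.  18.] rim tool [19.7 27.5]
(np.float64(0.6855603162036781), np.float64(-1.591687110120056))
```

Block b is at about (-9,25) in the bay frame. Next I'll retreat and go for block c.

Call:
step_arm([
  [[0,-8,0,0,0,0,0],[0,-18,-20,0,0,0,0],[0,-30,-50,0,0,0,0],[0,-45,-80,0,0,0,0],[0,-70,-114,0,0,0,0]],
])

```text
time_s: 14.3
tcp_pos: [471.7, 230.0, 119.5]
eef_rot: [-0.107, 0.994, -0.0, -0.001]
wrist_force: [2.0, -0.5, 0.2]
opening: 0.4
```

Run:
```python
from h import *
c=np.array([479,-270.]);w=np.array([532,-125.]);g=bay(-45,15);f1=np.degrees(np.arctan2(*(w-c)[::-1]));f2=np.degrees(np.arctan2(*(g-w)[::-1]));print(f1,f2)
s=behind(c,f1,18)
plan([(490,60,140,f1),(480,-120,140,f1),(*s,90,f1)])
I=grab_frame("wrist");cv2.imwrite("pics/w8.png",I[:,:,::-1])
```

```text
69.92177052258522 104.66936332991656
t 14.3 tcp [471.7 230.  119.5] phi 102.3 F [ 2.  -0.5  0.2] op 0.4
-> [490.  60. 140.  70.] d [  18.2 -170.   -20.5] turn 32.3
-> [ 480. -120.  140.   70.] d [ -52.4 -172.5    0. ] turn 0.0
-> [ 464. -310.   90.   70.] d [ -50.6 -184.2   50. ] turn 0.0
```

View pics/w8.png

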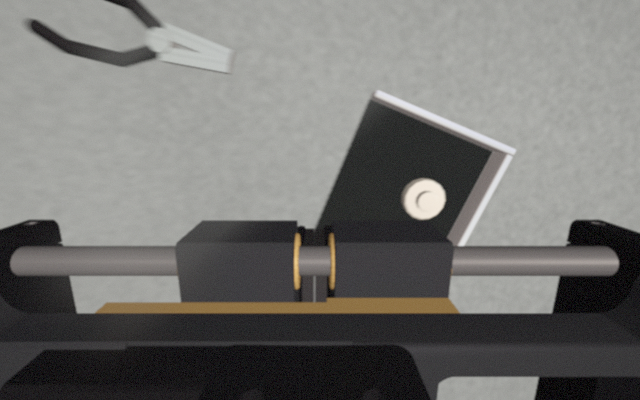

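The wrist view has block b well inside the bay at (425,199), near the back wall, with clear room beside it toward the lower wall.

Call:
step_arm([
  [[3,-30,-10,0,0,6.5,0],[7,-65,-20,0,0,13,0],[11,-100,-20,0,0,19.5,0],[15,-135,-20,0,0,26,0],[18,-170,-20,0,0,32.3,0]],
])

```text
time_s: 14.77
tcp_pos: [490.4, 58.5, 139.4]
eef_rot: [0.178, 0.984, -0.0, 0.0]
wrist_force: [0.5, 0.3, -0.4]
opening: 0.3
```

Call:
step_arm([
  [[-10,-34,0,0,0,0,0],[-20,-68,0,0,0,0,0],[-31,-103,0,0,0,0,0],[-42,-138,0,0,0,0,0],[-52,-172,0,0,0,0,0]],
])

```text
time_s: 15.18
tcp_pos: [479.8, -121.2, 139.0]
eef_rot: [0.175, 0.985, -0.0, -0.0]
wrist_force: [0.6, 1.0, 0.1]
opening: 0.5
```

Call:
step_arm([
  [[-10,-36,10,0,0,0,0],[-20,-72,20,0,0,0,0],[-31,-110,30,0,0,0,0],[-42,-150,40,0,0,0,0],[-50,-184,50,0,0,0,0]],
])

```text
time_s: 15.6
tcp_pos: [463.4, -311.9, 88.7]
eef_rot: [0.175, 0.985, -0.0, 0.0]
wrist_force: [-0.0, -0.2, -0.2]
opening: 0.4
```

Call:
step_arm([
  [[0,0,0,0,0,0,0],[0,0,0,0,0,0,0],[0,0,0,0,0,0,0],[0,0,0,0,0,0,0],[0,0,0,0,0,0,0]],
])

```text
time_s: 16.02
tcp_pos: [464.4, -306.9, 89.5]
eef_rot: [0.174, 0.985, 0.0, -0.0]
wrist_force: [0.7, -0.3, 0.2]
opening: 0.7
```

Run:
```python
from h import *
c=np.array([479,-270.]);f1=69.9
plan([(*behind(c,f1,18),6,f1)]);blobs("pics/w9.png")
```

```text
t 16.02 tcp [ 464.4 -306.9   89.5] phi 70.0 F [ 0.7 -0.3  0.2] op 0.7
-> [ 464. -310.    6.   70.] d [-1.  -3.4 83.5] turn 0.1
[ 341  189   44   31 1110] centre [ 477. -271.] tool [ 0.9 38.3] bay [ 102. -564.] rim tool [14.2 37.9]
```

Call:
step_arm([
  [[-1,-1,18,0,0,0,0],[-2,-2,38,0,0,0,0],[-3.5,-3,58,0,0,0,0],[-3.5,-3,76,0,0,0,0],[-3.5,-3,83,0,0,0,0]],
])

```text
time_s: 16.48
tcp_pos: [466.3, -310.5, 4.5]
eef_rot: [0.173, 0.985, 0.001, -0.001]
wrist_force: [0.1, -0.2, 0.4]
opening: 0.3
```

Call:
step_arm([
  [[0,4,0,0,0,0,0],[0,12,0,0,0,0,0],[0,22,0,0,0,0,0],[0,33,0,0,0,0,0],[0,45,0,0,0,0,0]],
])

```text
time_s: 16.9
tcp_pos: [483.2, -269.2, 7.2]
eef_rot: [0.174, 0.985, -0.0, 0.001]
wrist_force: [0.4, 0.1, -0.1]
opening: 0.5
```

Call:
step_arm([
  [[0,13,0,0,0,0,0],[0,26,0,0,0,0,0],[0,39,0,0,0,0,0],[0,52,0,0,0,0,0],[0,65,0,0,0,0,0]],
])

```text
time_s: 17.32
tcp_pos: [505.0, -207.5, 6.2]
eef_rot: [0.174, 0.985, 0.0, -0.0]
wrist_force: [-0.3, 0.1, 0.3]
opening: 0.6
```

Call:
step_arm([
  [[0,13,0,0,0,0,0],[0,26,0,0,0,0,0],[0,39,0,0,0,0,0],[0,50,0,0,0,0,0],[0,56,0,0,0,0,0]],
])

```text
time_s: 17.73
tcp_pos: [524.1, -154.7, 6.1]
eef_rot: [0.174, 0.985, 0.0, -0.0]
wrist_force: [0.3, 0.2, 0.3]
opening: 0.6
```

Call:
step_arm([
  [[0,0,0,0,0,0,0],[0,0,0,0,0,0,0],[0,0,0,0,0,0,0],[0,0,0,0,0,0,0],[0,0,0,0,0,0,0]],
])

```text
time_s: 18.15
tcp_pos: [523.7, -157.1, 6.2]
eef_rot: [0.175, 0.985, -0.0, 0.0]
wrist_force: [0.5, -0.1, -1.1]
opening: 0.5
```

Run:
```python
from h import *
p,phi=state();blobs("pics/w10.png")
```

```text
t 18.15 tcp [ 523.7 -157.1    6.2] phi 69.9 F [ 0.5 -0.1 -1.1] op 0.5
[351 211  42   9 254] centre [ 518. -123.] tool [17.4 30.3] bay [ 121. -411.] rim tool [19.9 30.4]
```

Run:
```python
from h import *
p,phi=state();F=frame(phi)[:2,:2];A=p[:2]+F@np.array([1.5,30]);g=bay(-45,18);f=np.degrees(np.arctan2(*(g-A)[::-1]));print(A,f,np.linalg.norm(g-A))
plan([(*behind(A,phi,20),6,phi),(*behind(A,f,16),6,f),(*behind(g,f),6,f)])
```

```text
t 18.2 tcp [ 523.7 -157.     6.2] phi 69.9 F [ 0.8  0.2 -0.4] op 0.3
[ 532.59096985 -128.34832972] 104.49282139609333 469.598929105793
t 18.2 tcp [ 523.7 -157.     6.2] phi 69.9 F [ 0.8  0.2 -0.4] op 0.3
-> [ 517. -171.    6.   70.] d [  1.5 -15.    0.2] turn 0.0
-> [ 543. -168.    6.  104.] d [-23.3  11.3   0. ] turn -34.6
-> [421. 302.   6. 104.] d [  0.  485.6   0. ] turn 0.0
```

Call:
step_arm([
  [[0,-5,0,0,0,0,0],[0,-10,0,0,0,0,0],[1.5,-15,0,0,0,0,0],[1.5,-15,0,0,0,0,0],[1.5,-15,0,0,0,0,0]],
])

```text
time_s: 18.62
tcp_pos: [516.9, -170.5, 6.2]
eef_rot: [0.175, 0.985, 0.0, -0.0]
wrist_force: [1.4, 0.5, 0.5]
opening: 0.6
```

Call:
step_arm([
  [[-5,2,0,0,0,-7,0],[-10,4.5,0,0,0,-14,0],[-15,7,0,0,0,-21,0],[-20,9.5,0,0,0,-28,0],[-23.3,11.3,0,0,0,-34.6,0]],
])

```text
time_s: 19.03
tcp_pos: [543.6, -167.3, 6.2]
eef_rot: [-0.129, 0.992, -0.0, 0.0]
wrist_force: [0.9, 0.3, -0.3]
opening: 0.4
```

Call:
step_arm([
  [[0,0,0,0,0,0,0],[0,0,0,0,0,0,0],[0,3,0,0,0,0,0],[0,6,0,0,0,0,0],[0,10,0,0,0,0,0]],
])

```text
time_s: 19.45
tcp_pos: [540.0, -157.4, 6.2]
eef_rot: [-0.126, 0.992, 0.0, -0.0]
wrist_force: [-0.5, 0.0, 0.1]
opening: 0.2
```

Run:
```python
from h import *
p,phi=state();blobs("pics/w11.png")
g=bay(-45,18);plan([(*behind(g,phi),6,phi)])
```

```text
t 19.45 tcp [ 540.  -157.4    6.2] phi 104.4 F [-0.5  0.   0.1] op 0.2
[359 215  31   5 101] centre [ 516. -132.] tool [16.7 31.1] bay [ 121. -420.] rim tool [17.9 31.2]
t 19.5 tcp [ 539.4 -156.4    6.1] phi 104.5 F [-0.8  0.1 -0.1] op 0.1
-> [421. 302.   6. 104.] d [-3.000e-01  4.734e+02  1.000e-01] turn 0.0
```

The block is centred on the pusher, with about 473 mm left to push.

Call:
step_arm([
  [[0,9,0,0,0,0,0],[0,20,0,0,0,0,0],[0,33,0,0,0,0,0],[0,46,0,0,0,0,0],[0,59,0,0,0,0,0]],
])

```text
time_s: 19.92
tcp_pos: [524.9, -98.8, 6.2]
eef_rot: [-0.127, 0.992, 0.0, -0.0]
wrist_force: [0.2, -0.7, 0.1]
opening: 0.7
```

Call:
step_arm([
  [[0,13,0,0,0,0,0],[0,26,0,0,0,0,0],[0,39,0,0,0,0,0],[0,52,0,0,0,0,0],[0,65,0,0,0,0,0]],
])

```text
time_s: 20.33
tcp_pos: [509.0, -36.3, 6.2]
eef_rot: [-0.127, 0.992, 0.0, -0.0]
wrist_force: [1.0, -0.6, -0.2]
opening: 0.3
```

Call:
step_arm([
  [[0,13,0,0,0,0,0],[0,26,0,0,0,0,0],[0,39,0,0,0,0,0],[0,52,0,0,0,0,0],[0,65,0,0,0,0,0]],
])

```text
time_s: 20.75
tcp_pos: [492.7, 26.5, 6.2]
eef_rot: [-0.126, 0.992, 0.0, 0.0]
wrist_force: [0.3, -0.7, 0.1]
opening: 0.7
```

Call:
step_arm([
  [[0,13,0,0,0,0,0],[0,26,0,0,0,0,0],[0,39,0,0,0,0,0],[0,52,0,0,0,0,0],[0,65,0,0,0,0,0]],
])

```text
time_s: 21.17
tcp_pos: [476.4, 89.4, 6.2]
eef_rot: [-0.126, 0.992, 0.0, -0.0]
wrist_force: [0.7, 0.0, -0.2]
opening: 0.5
```

Run:
```python
from h import *
p,phi=state();blobs("pics/w12.png")
g=bay(-45,18);plan([(*behind(g,phi),6,phi)])
```

```text
t 21.17 tcp [476.4  89.4   6.2] phi 104.5 F [ 0.7  0.  -0.2] op 0.5
[350 215  34   5 130] centre [453. 111.] tool [16.9 27.1] bay [  24. -189.] rim tool [17.9 27.2]
t 21.22 tcp [474.9  91.1   6.2] phi 104.6 F [-0.1  2.1  0.4] op 0.7
-> [421. 302.   6. 105.] d [-1.400e+00  2.177e+02  2.000e-01] turn 0.1
```

Call:
step_arm([
  [[0,13,0,0,0,0,0],[0,26,0,0,0,0,0],[0,39,0,0,0,0,0],[0,52,0,0,0,0,0],[0,65,0,0,0,0,0]],
])

```text
time_s: 21.63
tcp_pos: [460.2, 151.8, 6.2]
eef_rot: [-0.126, 0.992, -0.0, -0.0]
wrist_force: [0.1, -0.7, 0.0]
opening: 0.5
```

Call:
step_arm([
  [[0,13,0,0,0,0,0],[0,26,0,0,0,0,0],[0,39,0,0,0,0,0],[0,52,0,0,0,0,0],[0,65,0,0,0,0,0]],
])

```text
time_s: 22.05
tcp_pos: [443.8, 214.8, 6.1]
eef_rot: [-0.126, 0.992, -0.0, -0.0]
wrist_force: [0.1, -1.0, -0.6]
opening: 0.7
```

Call:
step_arm([
  [[0,13,0,0,0,0,0],[0,26,0,0,0,0,0],[0,38,0,0,0,0,0],[0,49,0,0,0,0,0],[0,59,0,0,0,0,0]],
])

```text
time_s: 22.47
tcp_pos: [429.0, 272.0, 6.1]
eef_rot: [-0.127, 0.992, -0.0, -0.0]
wrist_force: [-0.3, 0.7, 0.8]
opening: 0.2
```

Call:
step_arm([
  [[0,9,0,0,0,0,0],[0,17,0,0,0,0,0],[0,23,0,0,0,0,0],[0,26,0,0,0,0,0],[0,27,0,0,0,0,0]],
])

```text
time_s: 22.88
tcp_pos: [422.5, 297.7, 6.2]
eef_rot: [-0.127, 0.992, 0.0, 0.0]
wrist_force: [-0.7, -1.5, -0.6]
opening: 0.4
```

Call:
step_arm([
  [[0,-8,0,0,0,0,0],[0,-18,-20,0,0,0,0],[0,-35,-60,0,0,0,0],[0,-60,-100,0,0,0,0],[0,-100,-130,0,0,0,0]],
])

```text
time_s: 23.3
tcp_pos: [445.1, 211.2, 128.5]
eef_rot: [-0.127, 0.992, 0.0, 0.001]
wrist_force: [0.6, -0.3, -0.1]
opening: 0.6
```

Call:
step_arm([
  [[0,-30,-10,0,0,0,0],[0,-65,-20,0,0,0,0],[0,-100,-30,0,0,0,0],[0,-140,-40,0,0,0,0],[0,-175,-50,0,0,0,0]],
])

```text
time_s: 23.72
tcp_pos: [488.5, 39.3, 177.1]
eef_rot: [-0.126, 0.992, -0.0, -0.0]
wrist_force: [0.4, 1.2, 0.3]
opening: 0.9
```

Call:
step_arm([
  [[0,-30,-10,0,0,0,0],[0,-65,-20,0,0,0,0],[0,-95,-30,0,0,0,0],[0,-110,-30,0,0,0,0],[0,-120,-30,0,0,0,0]],
])

```text
time_s: 24.13
tcp_pos: [519.0, -76.4, 206.7]
eef_rot: [-0.125, 0.992, -0.0, 0.0]
wrist_force: [-0.0, 0.5, 0.1]
opening: 0.4
```

Run:
```python
from h import *
state(); T=grab_frame("top"); crop(T,150,95,330,215,2.4,"pics/top2.png")
hsv=cv2.cvtColor(T,cv2.COLOR_RGB2HSV);n,_,st,ce=cv2.connectedComponentsWithStats(((hsv[...,2]>170)&(hsv[...,1]<70)).astype(np.uint8))
for i in range(1,n):
    if 90<st[i,4]<400 and 150<ce[i,0]<480 and 90<ce[i,1]<310: q=ray("top",ce[i],13);print(st[i],q.round(),np.round(tobay(q)))
```

```text
t 24.13 tcp [519.  -76.4 206.7] phi 104.3 F [-0.   0.5  0.1] op 0.4
[181  91  19  12 169] [851. 333.] [385.  88.]
[156  93  16  11 154] [848. 400.] [372. 153.]
[181 234  15  15 183] [499. 327.] [38. 30.]
[179 256  17  31 381] [430. 326.] [-30.  20.]
[267 292  28  12 247] [371. 112.] [ -58. -200.]
```

View pics/top2.png

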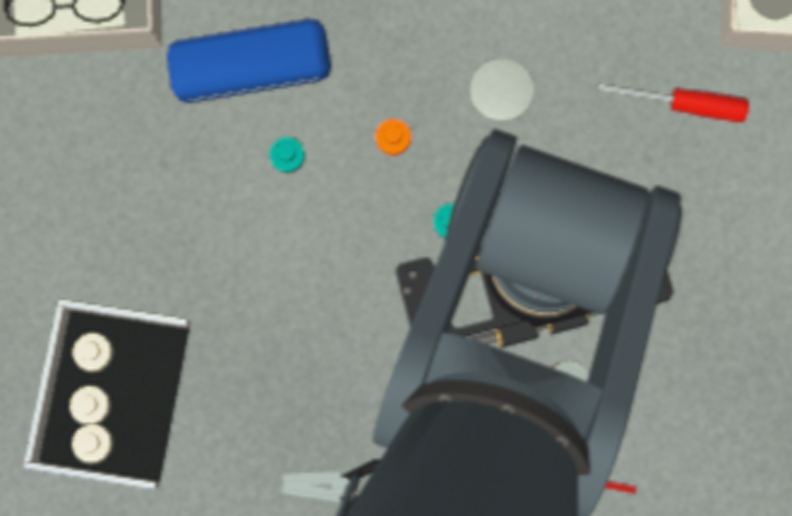

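The top view shows all three white blocks foot down and well inside the bay, at crop pixels (92,352), (90,405) and (91,443). The bay mouth is at column 170 or beyond. The decoys, case, lens blank and screwdriver are where they were, and the arm is clear.

```bash
python3 -c "
from bench import *
print(sign_off())"
```

```text
the job is handed in; nothing more can be done
None
```

I swept all three white blocks flat into the return bay with the fingers closed, at about 0.16 m/s. I backed the arm off and handed the job in at about 24 s; `sign_off()` gives no verdict.

**Blocks:** the last top view shows all three upright inside the walls. In the bay frame, one block is at about (38, 30) mm. The other two stand side by side around (-30, 20) mm, and the image code measured them as one blob. All three are well past the open side, and they looked at rest.

**Other objects:** the case, lens blank, screwdriver and decoys I could see had not moved. In that last view the arm hid the cleaner, most of the jar and parts of the pliers and pencil, so I did not check those again. Their planned clearances were over 20 mm, and wrist forces stayed around 3 N or less.

**Measurement disagreements:** the wrist and top cameras differed by up to about 5 mm on block a and the bay mouth. The wrist view put block a about 9 mm further along the bay's x axis than the last top view did, though either position is inside the limits. Block b may have shifted block a slightly on its way in.

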